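Make the hand screen press ready and point out its squeegee

ROBOT

A 7-joint arm with a two-finger parallel gripper is mounted at the origin on the work surface; the furniture and walls round the work are solid. World frame = base frame: x ahead of the robot, y to its left, z up, the work surface at z = 0. Lengths are in mm, angles in rad, forces in N, time in s.
With the tool pointing down it reaches from about 425 to 975 mm from the base axis. Payload 16.7 kg.
Tool frame: the origin (TCP) lies on the front face of the gripper's body, between the roots of the fingers; the fingertips stand 73 mm ahead of it and the grasp point (between the pads) lies 54 mm ahead of it; z points along the fingers, y is the line along which they close (so a half turn about z gives the same grasp; the last joint's range is limited). The gripper opens to 85 mm and grips with 20 to 120 N. Pads are 22 mm wide; open, the fingers measure 114 mm over their backs; the gripper's body (76 mm by 85 mm) begins 54 mm behind the grasp point. The pads swing forward as they close: fully open they stand 13 mm farther back than shut.
Start: joints at [1.044, 0.426, 0.074, 1.606, -0.034, 1.111, -0.067], TCP at [248.958, -627.376, 303.902] pointing down, gripper open.
Joint ranges: [-2.85, 2.85], [-0.5, 2.14], [-1.23, 1.37], [0.21, 2.46], [-1.02, 4.16], [0.16, 2.05], [-2.73, 2.73]. Speed limits (rad/s): [1.89, 1.89, 2.39, 2.39, 3.01, 3.01, 3.01].

INTERFACE

Orientations are given as a unit quaternion [w, x, y, z].
In Python, from bench import r, gripper_to, camera, finder gives the robot as it stands. The module is installed in compiled form; this text tells all that it offers. Calls block until the motion is done:
- r.move_pose(position, orientation): joint-space move of the TCP to a pose.
- r.move_linear(position, frame=None, speed=150, f_stop=None): straight line of the TCP; frame=None keeps the orientation; speed is the mean speed in mm/s. With f_stop (N) it stops when the force on the tool has changed by that much, and returns True; else False.
- r.goto_joints(angles): joint-space move.
- gripper_to(opening): finger opening in mm; the grip force is fixed at half the most; returns when the fingers have stopped.
- r.dwell(seconds).
- r.ik(position, orientation): joint angles nearest the present ones, or None.
- camera(name): name is "scene" or "top"; returns a dict with "pixels" (400x640x3 uint8, blue, green, red), "camera_matrix" (3x3 intrinsics, pixels), "dist_coeffs" ([k1, k2, p1, p2, k3] as OpenCV has them; the pictures are not rectified), "R" (3x3) and "t" (3): a world point X has camera coordinates R X + t. Camera axes: x right, y down, z forward; pixel columns grow to the right and rows downward; lengths in mm; the calibration is good to about 2 mm. A picture is of the moment at which its call begins. There is no depth.
A pose or a line that the arm cannot do raises r.IKError and nothing moves.
- r.hand_in(): hands the job in; it is judged then, once.
Trained networks look in a picture, given as the dict that the camera call returned (one of the last four; its "shot" number tells which), for a name from the list of things; names that differ only in an ending like _2 or _b are one class to them, and where a whole thing is asked for, a point or a joint stands for the part that bears it (a point fixed in the world has none). Each returns a list of dicts, best first, with "score" (0 to 1); they miss things now and then, are a little off and sometimes report something else, mostly with a low value. They report only what shows in the picture. A call takes as long as a camera call.
- finder.spot_in(picture, target): "box" ([left, top, width, height] as shares, 0 to 1, of the picture: columns of its width, rows of its height, round what is visible of it).
Readings, each from a call of its own:
- r.read_time(): time.
- r.read_joint_pos(): joint angles.
- r.read_joint_velocities(): joint speeds.
- r.read_tau(): joint torques, N m.
- r.read_position(): TCP position.
- r.read_tcp_rot(): TCP orientation.
- r.read_force(): force on the tool from outside, world axes, zero at the start.
- r.read_moment(): the same for the moment, N m.
- r.read_finger_gap(): finger opening in mm.
- r.read_grip_force(): force on a finger pad.
Only numpy, scipy, OpenCV 4.12 (cv2) and the standard library are available. Lean on these libraries where they do the work, as an engineer would, in place of code of your own. Each camera call takes 0.05 s, during which the arm holds its last target. There are 200 camera calls.

TASK

Make the small hand screen press ready for a workmate: with the fingertips push the sliding nest that carries the blank fully home, then swing the raised screen gently down over it until it lies flat on its rests, touching its wooden frame and not the mesh. Then show the workmate which squeegee to take by pointing at the middle-sized one in the rack, the only one that covers the whole star and still goes inside the frame: hold the fingertips just above the middle of its upper edge without touching it, keep them still there for two seconds, and finish still pointing. Grip and lift nothing, touch no squeegee, and leave the rack and everything else on the table as they are.

Things in the scene. Friction and masses are not known exactly. Their poses are not given: they have to be found in the camera images.
- press: the hand screen press, fixed to the table: a plywood base 230 x 190 mm, 18 mm thick, with a 90 mm wide tongue, 100 mm long, on its left. Origin: middle of the base's underside, on the table top. Its x axis points from the free edge of the lowered screen to the hinge (away from the robot), its y axis along the tongue (to the left, the way the nest is drawn out), z up
- nest (a joint): slide of the aluminium nest plate (116 mm wide, carrying a white hexagonal blank 95 mm over its flats) along two rails on the base: 0 = fully home under the screen (a firm stop), up to 0.062 m = drawn out along the press's +y axis. It starts drawn out. About 2 N of friction; it stays where it is left
- nest_plate (a point): middle of the outer face of the nest's upturned push plate (70 mm wide along the press's x axis, 6 mm thick, from 24 to 60 mm above the table; this point is 46 mm above the table). The face looks along the press's +y axis: push it along -y. At home this point is at x = -8 mm, y = +133 mm from the press's origin, 45 mm outside the screen frame's left side
- screen (a joint): hinge of the screen, a wooden frame 190 mm (hinge to free edge) x 176 mm, bars 22 mm wide and 18 mm thick, 132 mm wide inside. 0 = down, flat on its rests (a firm stop); it starts raised by 1.2 to 1.42 rad. The stiff hinge holds it wherever it is left; moving the free edge down takes about 2 to 6 N. A mesh with the outline of a 100 mm star is stretched across the lower face
- press_hinge (a point): middle of the screen's hinge axis, 51 mm above the table, 103 mm along the press's +x axis from its origin. The axis runs along the press's y axis; the screen swings down towards the press's -x. Two steel hinge clamps stand here, 58 mm either side, 60 mm high
- screen_edge (a point): middle of the screen frame's free-edge bar, on its outer face (on top when the screen is down, turned away from the robot when raised), 187 mm from the hinge axis and 9 mm outside the axis's plane. The bar is 176 mm long along the press's y axis and reaches 11 mm either side of this point. At 0 rad this point is 60 mm above the table
- sq_rack: timber squeegee rack standing on the table, 150 x 178 mm, with three slots 44 mm apart that run along its y axis; ribs 41 mm high. Origin: middle of its underside. Fixed
- squeegee_mid_top (a point): middle of the upper (blade) edge of the middle-sized squeegee, 115 mm long: timber grip below, 8 mm thick black rubber blade on top. It stands upright and loose in a rack slot, its upper edge 96 mm above the table and running along the rack's y axis. This is the one to point at
- squeegee_small_top (a point): the same point of the small squeegee, 80 mm long, in another slot of the rack, equally high: too narrow for the star
- squeegee_large_top (a point): the same point of the large squeegee, 150 mm long, in another slot of the rack, equally high: too wide for the frame
- squeegee_mid: the middle-sized squeegee as a body; its origin lies 54 mm above the table, 42 mm below its upper edge, 12 mm to one side of its mid-plane
- squeegee_small: the small squeegee as a body, likewise
- squeegee_large: the large squeegee as a body, likewise
- ink_pot: small ink pot with a blue lid, 58 mm across, 64 mm high, near the press; origin under its centre. A bystander
- tape_roll: roll of blue masking tape lying flat, 80 mm across, 36 mm high, beyond the press; origin under its centre. A bystander
- prop_block: paint-stained timber block, 42 x 75 x 30 mm, lying between the press and the rack on the robot's side; origin under its centre. A bystander
- brush: ink brush lying on the table, 193 mm long, to the right; origin under its centre. A bystander

How it is judged:
By the outcome, as a careful person would: the job done as asked, in the order asked, and still so for the second after the job is handed in, with the robot touching nothing.
It also fails if it takes over 64 s, if anything falls off the work surface, if the arm or the gripper's body presses on something with over 40 N, if the wrist force passes 120 N, or if a joint passes its speed limit or range.

## Working session

There is one attempt and no reset: what is moved stays moved. The work goes in short steps, each a Python script; the robot and the scene stay as the last script left them, time stands still between calls to the robot, and variables do not carry over. Pictures are saved under pics/ and viewed, at most 10 in all, crops included, and the job is handed in when it is done.

```bash
mkdir -p pics
python3 - <<'E'
from bench import r,camera,finder
import cv2,pickle
D={}
for n in("scene","top"):
    p=camera(n); cv2.imwrite(f"pics/{n}0.png",p["pixels"]); D[n]=p
    print(n,p["camera_matrix"],p["dist_coeffs"],p["R"],p["t"])
    for t in["press","nest_plate","screen","screen_edge","press_hinge","sq_rack","squeegee_mid_top","squeegee_mid","squeegee_small","squeegee_large","ink_pot","tape_roll","prop_block","brush"]:
        for d in finder.spot_in(p,t)[:2]:
            b=d["box"];print(t,round(d["score"],2),[round(b[0]*640),round(b[1]*400),round(b[2]*640),round(b[3]*400)])
pickle.dump(D,open("d0.pkl","wb"))
print(r.read_tcp_rot(),r.read_time())
E
```

```text
scene [[514.67223245   0.         317.35200774]
 [  0.         514.67223245 195.33479117]
 [  0.           0.           1.        ]] [-0.13928845  0.          0.          0.          0.        ] [[-0.90910481 -0.41637451 -0.01267728]
 [-0.26563177  0.60288127 -0.7523124 ]
 [ 0.3208866  -0.68056333 -0.65868456]] [ 516.48281395  112.20110713 1600.16790951]
press 0.72 [272, 130, 108, 122]
nest_plate 0.62 [284, 198, 70, 45]
nest_plate 0.16 [309, 244, 31, 38]
screen 0.82 [295, 134, 50, 65]
screen 0.35 [363, 177, 17, 26]
screen_edge 0.83 [292, 132, 51, 69]
press_hinge 0.57 [278, 134, 99, 116]
sq_rack 0.65 [273, 246, 82, 69]
squeegee_mid_top 0.73 [309, 246, 31, 38]
squeegee_mid 0.86 [307, 244, 33, 38]
squeegee_small 0.9 [289, 263, 26, 34]
squeegee_small 0.6 [295, 135, 48, 63]
ink_pot 0.73 [362, 180, 19, 23]
tape_roll 0.92 [242, 214, 31, 26]
prop_block 0.83 [342, 237, 14, 31]
prop_block 0.71 [291, 263, 25, 30]
brush 0.54 [373, 153, 37, 23]
top [[417.55408909   0.         310.46276016]
 [  0.         417.55408909 190.57400988]
 [  0.           0.           1.        ]] [-0.02379342  0.       
[... 309 characters left out ...]
 0.88 [250, 172, 81, 58]
screen 0.95 [293, 156, 74, 40]
screen_edge 0.75 [295, 156, 69, 39]
screen_edge 0.17 [178, 210, 24, 28]
press_hinge 0.62 [247, 155, 121, 109]
press_hinge 0.61 [295, 156, 72, 40]
sq_rack 0.75 [169, 189, 79, 83]
squeegee_mid_top 0.82 [211, 213, 25, 39]
squeegee_mid_top 0.74 [244, 157, 120, 106]
squeegee_mid 0.76 [210, 211, 24, 48]
squeegee_mid 0.69 [356, 233, 22, 18]
squeegee_small 0.74 [180, 209, 19, 30]
squeegee_large 0.75 [189, 201, 31, 54]
ink_pot 0.92 [356, 230, 21, 23]
tape_roll 0.74 [242, 127, 30, 32]
prop_block 0.57 [242, 233, 32, 28]
brush 0.95 [395, 233, 63, 36]
brush 0.73 [209, 214, 25, 41]
[-2.13828537e-05  9.82214364e-01  1.87762994e-01  4.32795700e-06] 1.5
```

View pics/scene0.png

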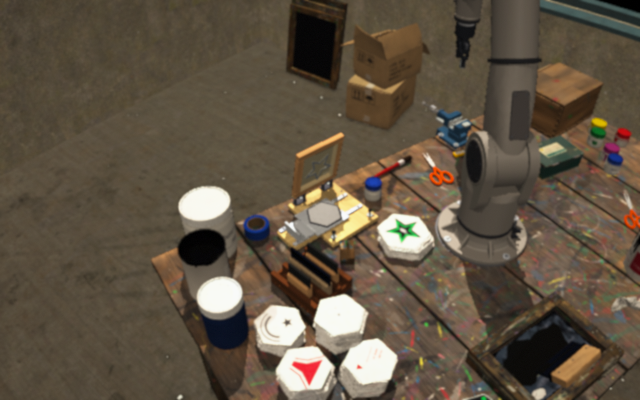

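View pics/top0.png

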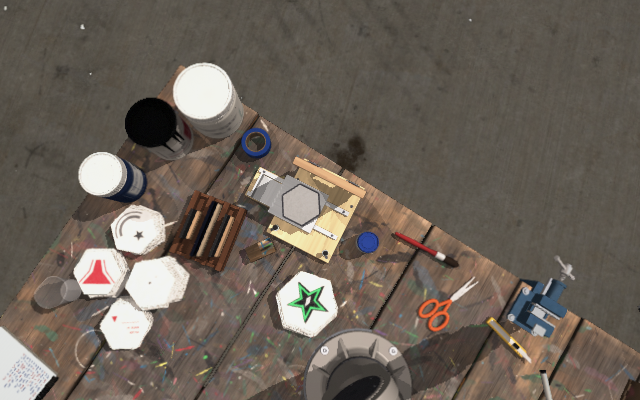

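The scene view shows the press at about (325,200) with the screen raised at (318,165) and the rack at (312,280). In the top view the press is at (305,205), rotated about 27° clockwise, and the rack is at (208,230). I'll enlarge both for accurate points.

Run:
```python
import cv2
a=cv2.imread("pics/top0.png")[145:280,165:375]; cv2.imwrite("pics/topc.png",cv2.resize(a,None,fx=3.8,fy=3.8,interpolation=cv2.INTER_CUBIC))
a=cv2.imread("pics/scene0.png")[125:320,240:400]; cv2.imwrite("pics/scenec.png",cv2.resize(a,None,fx=3,fy=3,interpolation=cv2.INTER_CUBIC))
```

```text
(no output)
```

View pics/topc.png

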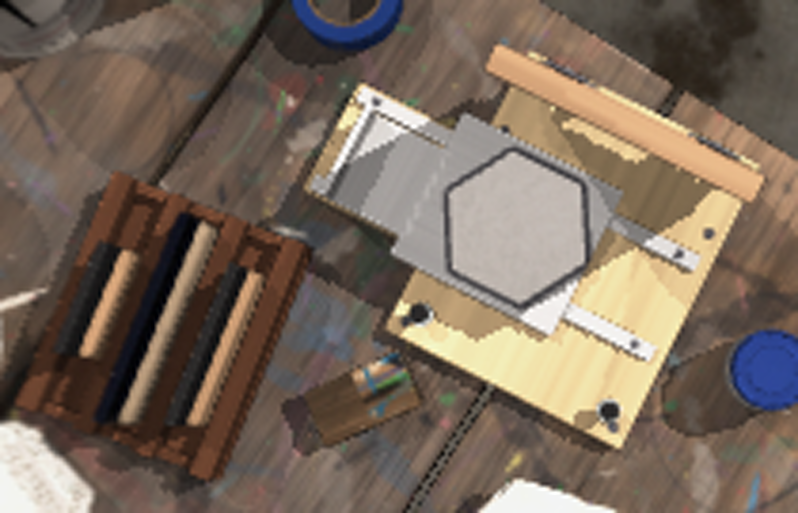

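View pics/scenec.png

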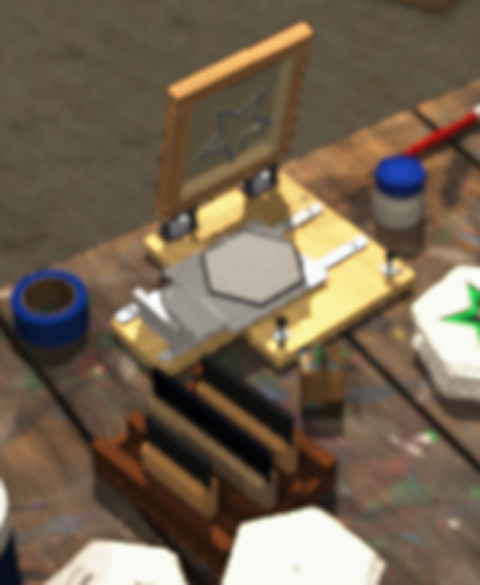

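The close-up shows the near base corners at crop (620,448) and (387,325), the tongue tips at (359,84) and (305,188), and the screen's end face from (495,58) to (758,190). The middle-length blade is the rightmost one, nearest the press, from (240,265) to (175,425). Next I'll fit the poses from both views.

```bash
cat > fit.py <<'E'
import numpy as np,cv2,pickle
from scipy.optimize import least_squares
D=pickle.load(open("d0.pkl","rb"))
def proj(n,X):
    d=D[n];return cv2.projectPoints(np.float64(X).reshape(-1,1,3),cv2.Rodrigues(d["R"])[0],d["t"],d["camera_matrix"],np.array(d["dist_coeffs"]))[0].reshape(-1,2)
T=lambda p:np.array(p)/3.8+[165-.37,145-.37]
S=lambda p:np.array(p)/3+[240-.33,125-.33]
def W(p,q):
    c,s=np.cos(p[2]),np.sin(p[2]);q=np.atleast_2d(q)
    return np.c_[p[0]+c*q[:,0]-s*q[:,1],p[1]+s*q[:,0]+c*q[:,1],q[:,2]]
def model(p):
    a=p[3];u=np.array([-np.cos(a),0,np.sin(a)]);n=np.array([np.sin(a),0,np.cos(a)]);H=np.array([103,0,51])
    e=lambda s,y:H+198*u+s*9*n+[0,y,0]
    base=[[-115,-95,18],[-115,95,18],[p[4]+45,195,18],[p[4]-45,195,18]]
    return np.array(base+[e(1,88),e(1,-88),e(-1,-88),e(-1,88)])
Tp=T([(620,441),(387,325),(359,84),(305,186),(500,45),(764,178),(752,203),(490,72)])
Sp=S([(413,272),(278,352),(113,322),(165,362),(168,90),(300,25),(311,35),(176,100)])
def res(p):
    X=W(p,model(p));return np.r_[(proj("top",X)-Tp).ravel(),(proj("scene",X)-Sp).ravel()]
if __name__=="__main__":
    f=least_squares(res,[600,100,-.5,1.3,-8],loss="soft_l1",f_scale=1);p=f.x
    print("press",p.round(3));print(res(p).reshape(-1,2).round(1))
    for n in D:print(n,(-D[n]["R"].T@D[n]["t"]).round())
    print("nest home/out plate px",[proj(n,W(p,[[-8,133,46],[-8,195,46]])).round(1).tolist() for n in D])
    # mid squeegee upper edge: centre x,y,yaw
    tq=T([(236,266),(176,424)]);sq=S([(195,362),(292,437)])
    def rs(q):
        d=57.5*np.array([np.cos(q[2]),np.sin(q[2]),0]);c=np.array([q[0],q[1],96]);X=[c+d,c-d]
        return np.r_[(proj("top",X)-tq).ravel(),(proj("scene",X)-sq).ravel()]
    g=least_squares(rs,[550,350,-.4]);print("mid",g.x.round(3),rs(g.x).reshape(-1,2).round(1))
    np.save("p.npy",np.r_[p,g.x])
E
python3 fit.py
```

```text
press [ 4.65327e+02  1.14561e+02 -4.56000e-01  1.31400e+00 -1.30830e+01]
[[ 1.2  0.8]
 [ 0.1 -0.7]
 [ 0.2 -0.8]
 [-0.8  1. ]
 [-0.8 -0.5]
 [ 0.7 -0.3]
 [ 0.1  0.4]
 [-1.6 -0.4]
 [ 0.2 -0.6]
 [-0.1  0.6]
 [-0.7 -0.8]
 [-0.3  2.3]
 [-0.3 -0.3]
 [ 0.9 -0.7]
 [ 1.  -0.3]
 [ 0.7  0.3]]
scene [ -14. 1236. 1145.]
top [ 357.  130. 1159.]
nest home/out plate px [[[300.1, 222.6], [283.9, 231.9]], [[271.5, 187.1], [251.2, 176.8]]]
mid [ 3.84317e+02  3.69934e+02 -3.40000e-01] [[-2.2 -0.6]
 [-3.3  0.5]
 [ 2.2 -1.8]
 [ 0.1 -5.4]]
```

```bash
cat > h.py <<'E'
import numpy as np
from scipy.spatial.transform import Rotation as Ro
from bench import r,gripper_to,camera,finder
p=np.load("p.npy"); P=Ro.from_euler("z",p[2])
def W(q): return P.apply(q)+[p[0],p[1],0]
def quat(z,y):
    z=np.array(z)/np.linalg.norm(z); y=np.array(y,float); y-=z*(y@z); y/=np.linalg.norm(y)
    return (P*Ro.from_matrix(np.c_[np.cross(y,z),y,z])).as_quat()[[3,0,1,2]], P.apply(z)
def tcp(q,z): return W(q)-73*z   # TCP for fingertip centre at press point q
t1=.3; Qn=[quat([0,-np.sin(t1),-np.cos(t1)],[s,0,0]) for s in(1,-1)]
t2=.25; Qs=[quat([-np.sin(t2),0,-np.cos(t2)],[0,s,0]) for s in(1,-1)]
def tipn(y,z=40): return [-8,y,z]
def tips(a,rc,gap=0):
    u=np.array([-np.cos(a),0,np.sin(a)]);n=np.array([np.sin(a),0,np.cos(a)])
    return np.array([103,0,51])+rc*u+(9+11*abs(np.sin(a-t2))+gap)*n
E
python3 - <<'E'
from h import *
for i in(0,1):
    print("nest",i,[r.ik(tcp(tipn(y,z),Qn[i][1]),Qn[i][0]) is not None for y,z in((230,150),(230,40),(140,40))], np.round(r.ik(tcp(tipn(140),Qn[i][1]),Qn[i][0]),2))
    for a,rc,g in((1.31,184,60),(1.31,184,15),(.7,187,0),(0,191,0)):
        k=r.ik(tcp(tips(a,rc,g),Qs[i][1]),Qs[i][0]);print("scr",i,a,None if k is None else np.round(k,2))
E
```

```text
nest 0 [True, True, True] [-0.09  0.75 -0.76  1.75  0.64  1.2  -1.59]
scr 0 1.31 [ 0.38  0.48 -0.7   1.6   0.13  1.35  0.78]
scr 0 1.31 [ 0.38  0.43 -0.72  1.7   0.11  1.29  0.76]
scr 0 0.7 [ 0.44  0.36 -0.88  1.97  0.1   1.1   0.63]
scr 0 0 [ 0.47  0.58 -1.04  2.14  0.38  0.87  0.31]
nest 1 [True, True, True] [ 0.07  0.88 -1.03  1.75  0.82  1.34  1.42]
scr 1 1.31 [ 0.06  0.41 -0.25  1.62 -0.05  1.33 -2.19]
scr 1 1.31 [ 0.07  0.36 -0.31  1.72 -0.05  1.27 -2.23]
scr 1 0.7 [ 0.1   0.28 -0.46  1.99 -0.07  1.08 -2.35]
scr 1 0 [ 0.02  0.4  -0.48  2.16 -0.02  0.78 -2.45]
```

Run:
```python
from h import *
import cv2
gripper_to(0)
x=np.array(r.read_position()); r.move_linear(x+[0,0,120],speed=250)
Q,z=Qn[0]
r.move_pose(tcp(tipn(230,330),z),Q)
r.move_linear(tcp(tipn(230,40),z),speed=200)
print(r.read_time(),r.read_position(),r.read_force())
c=camera("scene");a=c["pixels"][110:280,230:430];cv2.imwrite("pics/n1.png",cv2.resize(a,None,fx=3.5,fy=3.5,interpolation=cv2.INTER_CUBIC))
```

```text
8.0083 [569.15680066 344.37130168 110.8964642 ] [-0.81121403  0.07806528 -1.27792606]
```

View pics/n1.png

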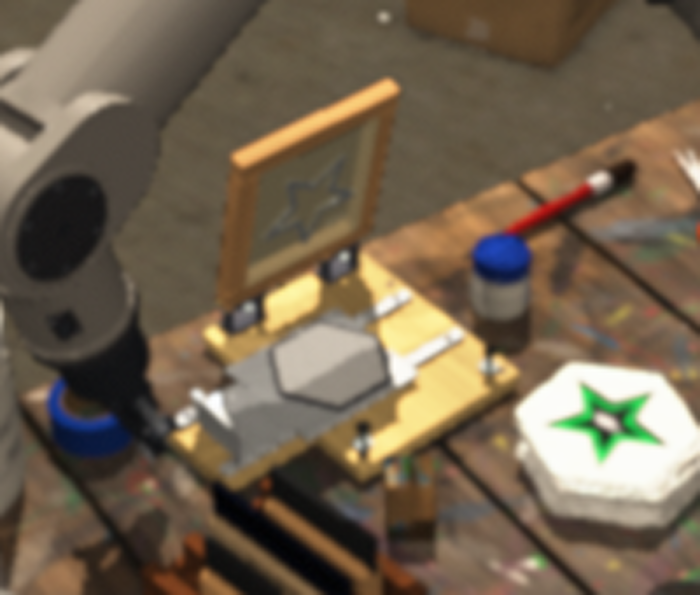

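The fingertips, at crop (160,440), stand just outside the white push plate at (215,420), clear of the tape. The screen is untouched, so I'll push now.

Run:
```python
from h import *
Q,z=Qn[0]
def py(): return P.inv().apply(np.array(r.read_position())+73*z-[p[0],p[1],0]).round(1)
s=r.move_linear(tcp(tipn(136),z),speed=60,f_stop=14)
print(s,py(),r.read_force(),r.read_time())
```

```text
True [ -8.  143.1  40.1] [ 2.58213259  4.87667679 -0.21555101] 9.3833
```

Run:
```python
from h import *
Q,z=Qn[0]
def py(): return P.inv().apply(np.array(r.read_position())+73*z-[p[0],p[1],0]).round(1)
s=r.move_linear(tcp(tipn(138),z),speed=20,f_stop=15)
print(s,py(),r.read_force(),r.read_time())
r.move_linear(tcp(tipn(175),z),speed=100)
r.move_linear(tcp(tipn(175,330),z),speed=250)
Q,z=Qs[0]
r.move_pose(tcp(tips(1.314,184,70)+[0,0,50],z),Q)
r.move_linear(tcp(tips(1.314,184,25),z),speed=120)
print(r.read_time(),r.read_force())
s=r.move_linear(tcp(tips(1.314,184,-12),z),speed=25,f_stop=2)
q=P.inv().apply(np.array(r.read_position())+73*z-[p[0],p[1],0]);print(s,q.round(1),tips(1.314,184).round(1),r.read_force(),r.read_time())
import cv2
ims=[camera(n)["pixels"][y:y+190,x:x+200] for n,y,x in(("scene",100,240),("top",100,210))]
cv2.imwrite("pics/s1.png",cv2.resize(np.hstack(ims),None,fx=2,fy=2,interpolation=cv2.INTER_CUBIC))
```

```text
True [ -8.  142.8  40.3] [ 2.85263258  4.63910718 -0.49889823] 9.6
14.1083 [0.12166073 0.15979315 0.03343642]
True [ 7.170e+01 -1.000e-01  2.329e+02] [ 74.3   0.  233.7] [-0.03105111  0.43772411  1.09804701] 15.1417
```

View pics/s1.png

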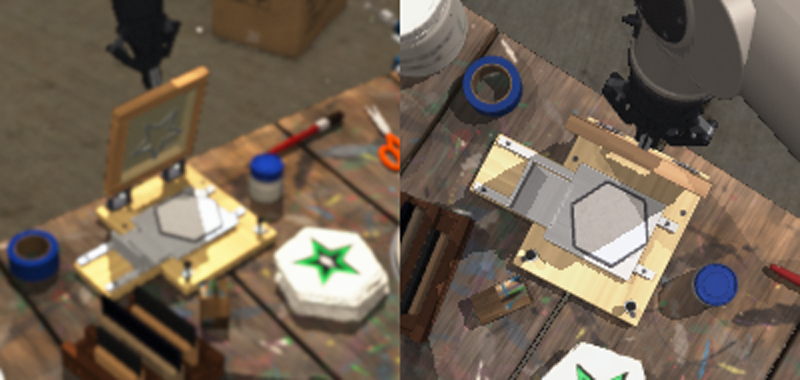

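The nest is home, the push plate having moved in from the tongue. The fingertips are behind the middle of the free-edge bar at top-view crop (650,145). Contact came 2.6 mm from the prediction, so I'll swing the screen down along the arc.

Run:
```python
from h import *
Q,z=Qs[0]
A=np.linspace(1.26,.04,13)
for a in A:
    rc=184+7*(1.3-a)/1.3
    s=r.move_linear(tcp(tips(a,rc),z),speed=50,f_stop=18)
    print(round(a,2),s,np.round(P.inv().apply(r.read_force()),1))
    if s and a>.1: raise SystemExit("stopped")
e=tips(0,191)
s=r.move_linear(tcp(e-[0,0,5],z),speed=15,f_stop=14)
q=P.inv().apply(np.array(r.read_position())+73*z-[p[0],p[1],0]);print(s,q.round(1),e.round(1),r.read_force(),r.read_time())
```

```text
1.26 False [ 1.4 -0.2 -0.2]
1.16 False [ 0.3 -0.2 -0.4]
1.06 False [ 0.8 -0.  -0.1]
0.96 False [ 0.2 -0.6 -0.3]
0.85 False [-1.2 -0.2 -0.3]
0.75 False [-0.1 -0.2  1.2]
0.65 False [ 0.2 -0.2  0.6]
0.55 False [-0.1 -0.1 -0.7]
0.45 False [ 0.2 -0.6 -0.6]
0.34 False [-0.3 -1.1  0.1]
0.24 False [ 0.1  0.1 -0.2]
0.14 False [0.  0.2 0.2]
0.04 False [ 0.  -0.4 -0.2]
True [-87.9   0.2  59.6] [-88.    0.   62.7] [-1.06336857 -3.67698773 18.3112271 ] 22.7833
```

Run:
```python
from h import *
import cv2,pickle
Q,z=Qs[0]
e=tips(0,191)
s=r.move_linear(tcp(e-[0,0,9],z),speed=15,f_stop=10)
q=P.inv().apply(np.array(r.read_position())+73*z-[p[0],p[1],0]);print(s,q.round(1),r.read_force())
r.move_linear(tcp(e+[0,0,160],z),speed=150)
D={n:camera(n) for n in("scene","top")};pickle.dump(D,open("d1.pkl","wb"))
for n in D:
  for t in("screen","squeegee_mid_top","squeegee_mid","squeegee_large","squeegee_small"):
    for d in finder.spot_in(D[n],t)[:1]:print(n,t,round(d["score"],2),(np.array(d["box"])*[640,400,640,400]).round(1))
big=lambda a,f:cv2.resize(a,None,fx=f,fy=f,interpolation=cv2.INTER_CUBIC)
s=D["scene"]["pixels"];t=D["top"]["pixels"]
L=big(s[240:320,270:350],5); Rr=big(t[185:265,165:245],5)
cv2.imwrite("pics/rack.png",np.hstack([L,Rr]))
cv2.imwrite("pics/p2.png",np.hstack([big(s[130:265,260:390],3),big(t[145:280,240:370],3)]))
print(r.read_time())
```

```text
True [-87.9   0.3  59.4] [-2.52364804 -4.62872953 21.97335145]
scene screen 0.95 [297.6 176.7  79.1  60.3]
scene squeegee_mid_top 0.56 [308.1 243.1  29.7  39.8]
scene squeegee_mid 0.87 [309.  243.3  29.9  38.1]
scene squeegee_large 0.98 [288.1 246.5  44.3  46.7]
scene squeegee_small 0.72 [286.9 262.   26.7  31. ]
top screen 0.56 [272.6 217.5  61.1  39.5]
top squeegee_mid_top 0.79 [209.2 213.6  23.8  37.8]
top squeegee_mid 0.7 [207.5 215.5  26.4  42.3]
top squeegee_large 0.88 [189.9 204.5  29.9  52.3]
top squeegee_small 0.72 [178.4 208.1  23.7  30.6]
24.8333
```

View pics/rack.png

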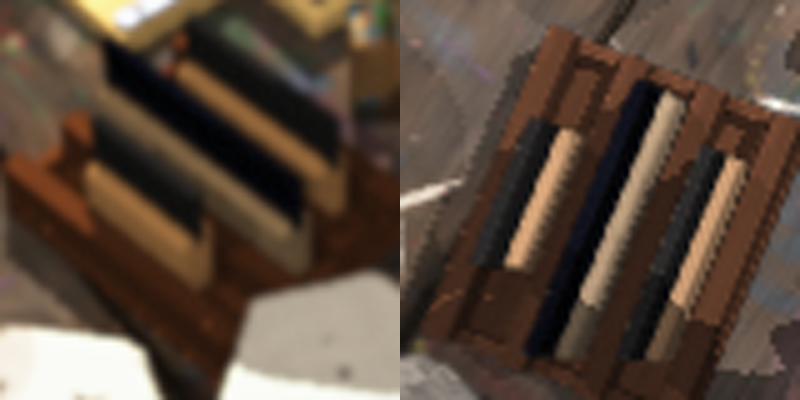

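View pics/p2.png

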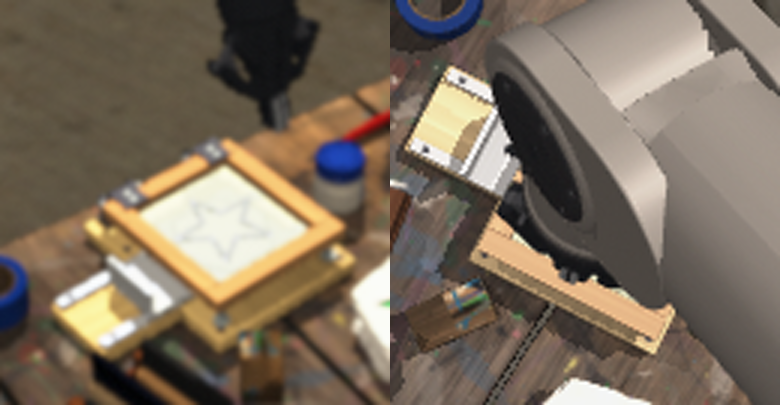

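The screen lies flat on the press with its frame down and the nest is home. In the rack picture the middle-sized blade is the right-hand one: its top edge runs (704,151)–(628,359) in the top-view half and (190,32)–(340,142) in the scene half. Next I'll back-project these to z=96.

Run:
```python
import numpy as np,cv2,pickle
D=pickle.load(open("d1.pkl","rb"))
def back(n,px,z=96):
    d=D[n];u=cv2.undistortPoints(np.float64(px).reshape(-1,1,2),d["camera_matrix"],np.array(d["dist_coeffs"])).reshape(-1,2)
    C=-d["R"].T@d["t"];v=np.c_[u,np.ones(len(u))]@d["R"];return C+v*((z-C[2])/v[:,2])[:,None]
for n,pts,o in(("top",[(304,151),(228,359)],(165,185)),("scene",[(190,32),(340,142)],(270,240))):
    X=back(n,np.array(pts)/5+np.array(o)-.4);print(n,X.round(1).tolist(),X.mean(0).round(1),np.linalg.norm(X[0]-X[1]).round(1),np.arctan2(*(X[0]-X[1])[[1,0]]).round(3))
# neighbours for spacing check, top view: small and large left-black edges +8px
for k,pts in(("small",[(140,121),(83,268)]),("large",[(243,85),(134,356)])):
    X=back("top",np.array(pts)/5+np.array((165,185))-.4);print(k,X.mean(0).round(1),np.linalg.norm(X[0]-X[1]).round(1))
```

```text
top [[436.5, 348.5, 96.0], [331.0, 382.7, 96.0]] [383.8 365.6  96. ] 110.9 -0.313
scene [[432.5, 358.4, 96.0], [324.8, 398.6, 96.0]] [378.7 378.5  96. ] 115.0 -0.357
small [413.1 445.8  96. ] 79.3
large [400.9 405.7  96. ] 146.6
```

Run:
```python
import numpy as np,cv2,pickle
D=pickle.load(open("d1.pkl","rb"))
def proj(n,X):
    d=D[n];return cv2.projectPoints(np.float64(X).reshape(-1,1,3),cv2.Rodrigues(d["R"])[0],d["t"],d["camera_matrix"],np.array(d["dist_coeffs"]))[0].reshape(-1,2)
th=-.335;d=np.array([np.cos(th),np.sin(th),0]);m=np.array([-np.sin(th),np.cos(th),0]);c=np.array([382,370,96.])
# brightness vs offset along rack x at z=96, averaged along the blade's middle
for n in D:
    g=D[n]["pixels"].astype(np.float32)
    for k in range(-24,25,2):
        q=proj(n,[c+m*k+d*s for s in np.arange(-40,41,4)]).astype(np.float32)
        v=cv2.remap(g,q[None,:,0],q[None,:,1],cv2.INTER_LINEAR)[0]
        print(n,k,v.mean(0).round().astype(int),end="; ")
    print()
# along the blade
for n in D:
    g=D[n]["pixels"].astype(np.float32)
    for s in range(-76,77,4):
        q=proj(n,[c+d*s+m*k for k in((-4,-2,0) if n=="top" else (4,6,8))]).astype(np.float32);print(s,cv2.remap(g,q[None,:,0],q[None,:,1],cv2.INTER_LINEAR)[0].mean().round().astype(int),end="; ")
    print(n)
```

```text
scene -24 [47 58 69]; scene -22 [52 62 71]; scene -20 [58 68 75]; scene -18 [66 76 82]; scene -16 [74 84 89]; scene -14 [79 90 94]; scene -12 [82 92 96]; scene -10 [80 89 94]; scene -8 [73 81 85]; scene -6 [62 67 71]; scene -4 [49 52 55]; scene -2 [36 39 41]; scene 0 [27 29 30]; scene 2 [22 23 24]; scene 4 [18 19 19]; scene 6 [15 16 17]; scene 8 [14 15 16]; scene 10 [14 15 15]; scene 12 [14 15 15]; scene 14 [14 15 16]; scene 16 [15 18 20]; scene 18 [19 25 33]; scene 20 [25 39 55]; scene 22 [35 57 82]; scene 24 [ 44  76 110]; 
top -24 [ 62  83 109]; top -22 [ 71  95 124]; top -20 [ 91 122 159]; top -18 [ 99 132 173]; top -16 [ 96 129 167]; top -14 [ 72  94 122]; top -12 [31 36 43]; top -10 [19 18 19]; top -8 [20 20 21]; top -6 [28 28 30]; top -4 [35 35 37]; top -2 [36 36 38]; top 0 [35 37 42]; top 2 [27 33 46]; top 4 [23 32 51]; top 6 [24 33 53]; top 8 [24 34 54]; top 10 [24 34 54]; top 12 [24 34 53]; top 14 [27 36 52]; top 16 [39 48 60]; top 18 [57 70 84]; top 20 [ 77  95 114]; top 22 [ 96 120 143]; top 24 [113 141 168]; 
-76 35; -72 38; -68 47; -64 48; -60 35; -56 21; -52 16; -48 16; -44 16; -40 16; -36 16; -32 15; -28 16; -24 16; -20 16; -16 16; -12 17; -8 17; -4 18; 0 18; 4 17; 8 17; 12 17; 16 17; 20 18; 24 17; 28 17; 32 17; 36 17; 40 17; 44 16; 48 19; 52 26; 56 40; 60 67; 64 92; 68 103; 72 120; 76 175; scene
-76 41; -72 32; -68 25; -64 25; -60 26; -56 26; -52 31; -48 26; -44 27; -40 26; -36 28; -32 27; -28 25; -24 26; -20 27; -16 26; -12 28; -8 35; -4 45; 0 43; 4 41; 8 48; 12 43; 16 41; 20 45; 24 42; 28 46; 32 42; 36 41; 40 47; 44 43; 48 42; 52 44; 56 49; 60 46; 64 43; 68 51; 72 47; 76 52; top
```

Run:
```python
from h import *
import cv2
th=-.335; T=np.array([381,368.4])
C=[]
for s in(1,-1):
    y=s*np.array([np.cos(th),np.sin(th),0]);z=np.array([0,0,-1.])
    Q=Ro.from_matrix(np.c_[np.cross(y,z),y,z]).as_quat()[[3,0,1,2]]
    k=[r.ik([*T,h],Q) for h in(330,177)]
    if all(x is not None for x in k): C.append((np.abs(np.array(k[0])-r.read_joint_pos()).max(),s,Q))
C.sort(key=lambda c:c[0]);print([(c[0],c[1]) for c in C]);Q=C[0][2]
x=np.array(r.read_position());r.move_linear(x+[0,0,60],speed=200)
r.move_pose([*T,330],Q)
r.move_linear([*T,200],speed=120); r.move_linear([*T,177],speed=40)
ims=[cv2.resize(camera(n)["pixels"][y:y+125,x:x+130],None,fx=3,fy=3,interpolation=cv2.INTER_CUBIC) for n,y,x in(("scene",200,250),("top",160,165))]
cv2.imwrite("pics/pt.png",np.hstack(ims))
print(r.read_time(),r.read_position(),r.read_force())
```

```text
[(np.float64(1.1024499236125436), -1), (np.float64(2.007062307155604), 1)]
28.4333 [381.05931142 368.56033082 177.20372639] [-0.79843747 -0.09656342  0.15667916]
```

View pics/pt.png

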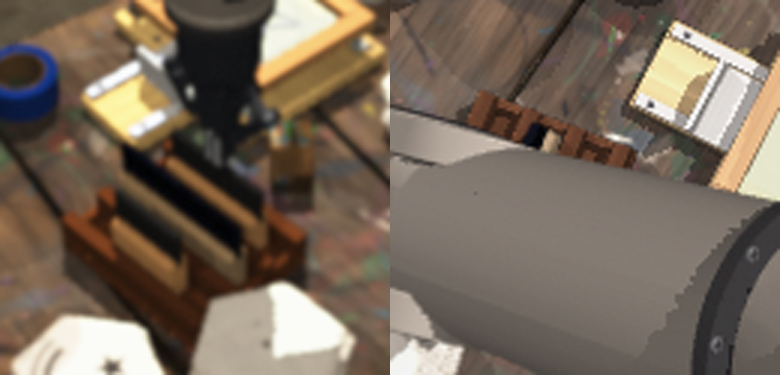

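The fingertips at crop (217,160) sit just above the middle of the middle blade, whose edge runs (168,140)–(265,210), with a small gap. I'll come 2 mm closer, hold, and hand in.

Run:
```python
from h import *
r.move_linear([381,368.4,175],speed=20)
r.dwell(3)
print(r.read_time(),r.read_position(),r.read_force(),r.hand_in())
```

```text
the job is handed in; nothing more can be done
31.6833 [381.00141944 368.39948611 174.99880151] [ 0.29591778  0.76431104 -0.63400318] None
```

The job is handed in at 31.7 s: the nest is pushed home, the screen is swung down flat on its rests by its frame, and the fingertips held still for 3 s an estimated 6–9 mm above the middle of the middle-sized squeegee and are still pointing there.

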